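# Refit the control board of a gel power supply on its snap standoffs

### The arm

A 7-joint arm with a two-finger parallel gripper is mounted at the origin on the work surface. World frame = base frame: x ahead of the robot, y to its left, z up, the work surface at z = 0. Lengths are in m, angles in rad, forces in N, time in s.
With the tool pointing down it reaches from about 0.4 to 0.925 m from the base axis. Payload 4.1 kg.
Tool frame: the origin (TCP) lies midway between the tips of the shut fingers; the grasp point (between the pads) lies 19 mm behind it; z points along the fingers, y is the direction in which the jaws open and shut (so a half turn about z gives the same grasp; the last joint's range is limited). The gripper opens to 85 mm and grips with 20 to 120 N. Pads are 22 mm wide; open, the fingers measure 114 mm over their backs; the gripper's body (76 mm by 85 mm) begins 54 mm behind the grasp point. The pads swing forward as they close: fully open they stand 13 mm farther back than shut.
Start: joints at [-1.435, 0.398, 0.045, 1.537, -0.019, 1.207, -0.051], TCP at [0.151, 0.632, 0.231] pointing down, gripper open.
Joint ranges: [-2.82, 2.82], [-0.49, 2.23], [-1.37, 1.46], [0, 2.46], [-1.36, 4.5], [0.23, 2], [-2.94, 2.94]. Speed limits (rad/s): [2.57, 2.57, 3.14, 3.14, 3.14, 3.14, 3.14].

### API

Orientations are given as [roll, pitch, yaw] about the fixed x, y, z axes, in that order (R = Rz(yaw) Ry(pitch) Rx(roll)).
In Python, from workcell import r, viewer gives the robot as it stands.
- The arm moves only by the tool servo_tool, never from a script. Its argument "plan" is a list of rows, each a list of 7 numbers: the shift along the tool's x, y, z in m, then the turn, a rotation vector about the tool's x, y, z in rad, then the finger opening in m, from 0 to 0.0854. In form: [[tx, ty, tz, ax, ay, az, fingers], ...]. A call has 1 to 10 rows; each row is the pose to reach, as a shift and turn from the pose measured when the call began, along the tool's axes at that moment; what a row does not reach only later rows make up. A row lasts 1/8 s, in which the tool goes at most 62.5 mm and 10.7 degrees, less where a joint would pass 70% of its speed; a pose out of reach is approached as far as the arm can. A call with a gripper value outside its range is refused whole. The fingers move at their own pace and stop on an object; the grip force is fixed at half the most. Time passes only in rows, so rows that repeat a pose let the fingers close. It gives the time, the measured TCP pose, the force and the opening at its end, in the units of the state.
- r.sense(): the state, without advancing time (a new reading comes with each control period).
- viewer.read_camera(name): name is "scene" or "top" or "wrist"; returns the picture (400x640x3 uint8, red, green, blue); there is no depth.
- viewer.camera_info(name): a dict with "fovy" (degrees; the focal length in pixels is half the picture's height over the tangent of half this angle, whatever the lens; pixels are square), "cx", "cy" (the principal point, pixels), "rvec" (rotation vector, rad) and "tvec" (3), from world to camera coordinates, as OpenCV has them; the wrist camera has in their place "T_tool_cam" (4x4, takes a point from camera to tool coordinates, whose origin is the TCP and whose axes are the flange's). Camera axes: x right, y down, z forward; pixel columns grow to the right and rows downward; lengths in m; the calibration is good to about 2 mm. The wrist camera is an equidistant fisheye: a pixel r from the principal point sees the ray r / f radians off the axis. A picture is of the moment at which its call begins: read the wrist's pose just before it. camera_info takes no time and is no camera call.
- r.close_job(): hands the job in, once; it reports no verdict.
The state is a dict: "time_s": time; "joint_pos": joint angles; "qvel": joint speeds; "joint_efforts": joint torques, N m; "eef_pos": TCP position; "tool_rot": TCP orientation; "force": force on the tool from outside, world axes, zero at the start; "torque": the same for the moment, N m; "finger_gap": finger opening in m.
Only numpy, scipy, OpenCV 4.12 (cv2) and the standard library are available. Lean on these libraries where they do the work, as an engineer would, in place of code of your own. Each camera call takes 0.05 s, during which the arm holds its last target. There are 200 camera calls.

### The job

Put the loose circuit board back into the open power supply chassis: set its four corner holes over the four barbed posts, connector edge away from the transformer, then press the board down beside each post until every corner clicks through and sits fully home on its collar. Press gently, one corner at a time, just hard enough to click: leaning on the whole board or pressing hard cracks it. Let go at the end and leave the other things on the bench where they are.

Things in the scene. Friction and masses are not known exactly. Their poses are not given: they have to be found in the camera images.
- board_grip (a point): Centre of the finned aluminium heat sink that stands in the middle of the loose green circuit board: 36 mm in the board's x, 46 mm in y, 42 mm high; grasp it across the 36 mm. The point is 24.2 mm above the board's underside, 21 mm below the heat sink's top. Axes are the board's, z up, y along its length.
- board: Loose board, 120 (x) by 170 (y) by 3.2 mm, about 0.25 kg; origin at the centre of its underside. White connector strip (11 mm high) along the middle of its +y edge, two black capacitors (14 mm) at the middle of its -y edge. Bare board within 12 mm of (x +-45, y +-54 mm), 21 mm inboard of each hole, is clear for pressing. Cracks if pressed onto its posts with over 35 N.
- chassis: Open cream chassis of a power supply, cover off, staying put on four soft rubber feet 12 mm high: it sinks straight down 1 mm per 4 N pressed on it. Origin on the bench midway between its posts, z up. Reaches x -88 to +90, y -190 to +97; wall tops 42 mm up, front panel (+x) 58, a dark transformer 63 (y -110 to -175). Board belongs with axes along the chassis' axes, connector edge at +y.
- post0 (a point): White nylon locking post at chassis x -50, y +75 mm. Point on its axis at the top of its 14 mm collar, 27 mm above the bench; the board's underside comes home there. Above it a 6 mm shaft with two sprung barbs, 11 mm across at 4.5 mm up, tapering to a tip 12 mm up. A board laid on rests about 7 mm above the collars.
- post1 (a point): Second post, alike, at chassis x +50, y +75 mm; same point on it. Pushing a hole over a barb takes 6 to 22 N on the bare spot 21 mm inboard of it, differing from corner to corner; the resistance drops as it clicks through, about 1 mm above the collar, then rises steeply as the board meets the collar.
- deck (a joint): How far the chassis has sunk on its soft feet, m: 0 unloaded, growing downwards, 1 mm per 4 N beyond the first 3 N; sunk 8 mm means about 35 N, when the board cracks. All posts sink with it.
- post2 (a point): Post like post0 and post1, at chassis x +50, y -75 mm; same point on it.
- post3 (a point): Post like post0 and post1, at chassis x -50, y -75 mm; same point on it.
- hole0 (a point): Centre of the board's round 8 mm corner hole at board x -50, y +75 mm, on the board's underside. It belongs on post0.
- hole1 (a point): Centre of the board's round 8 mm corner hole at board x +50, y +75 mm, on the board's underside. It belongs on post1.
- hole2 (a point): Centre of the board's round 8 mm corner hole at board x +50, y -75 mm, on the board's underside. It belongs on post2.
- hole3 (a point): Centre of the board's round 8 mm corner hole at board x -50, y -75 mm, on the board's underside. It belongs on post3.
- beaker: Bystander: glass beaker, 70 mm wide, 95 mm tall; origin at the centre of its underside.
- tip_box: Bystander: blue box of pipette tips, 85 x 120 x 65 mm; origin at the centre of its underside.
- tube_rack: Bystander: orange tube rack block, 100 x 90 x 45 mm; origin at the centre of its underside.
- screwdriver: Bystander: screwdriver lying on the bench; origin on its shaft line.
- screw_dish: Bystander: small white dish, 70 mm wide, 18 mm tall; origin at the centre of its underside.
- gel_tray: Bystander: clear open gel tray, 100 x 120 x 30 mm; origin at the centre of its underside.
- flask: Bystander: conical glass flask, 80 mm wide at the foot, 108 mm tall; origin at the centre of its underside.
Not all that is in view belongs to the job. What is shaped like the board but orange or red is not meant.

How it is judged:
On the way:
1. the board lies over the four posts, their tips in its holes (horizontal distance between hole0 and post0 below 0.004 m and horizontal distance between hole1 and post1 below 0.004 m and horizontal distance between hole2 and post2 below 0.004 m and horizontal distance between hole3 and post3 below 0.004 m and z of hole0 in the frame of post0 below 0.01 m and z of hole1 in the frame of post1 below 0.01 m and z of hole2 in the frame of post2 below 0.01 m and z of hole3 in the frame of post3 below 0.01 m), for 0.2 s.
At the end, for the whole second after the job is handed in: Each of the board's four holes lies within 3 mm sideways of its post and its underside there less than 1 mm above the post's collar (clicked through under the barb), the board at rest (horizontal distance between hole0 and post0 below 0.003 m and horizontal distance between hole1 and post1 below 0.003 m and horizontal distance between hole2 and post2 below 0.003 m and horizontal distance between hole3 and post3 below 0.003 m and z of hole0 in the frame of post0 below 0.001 m and z of hole1 in the frame of post1 below 0.001 m and z of hole2 in the frame of post2 below 0.001 m and z of hole3 in the frame of post3 below 0.001 m and linear speed of board below 0.01 m/s); the robot touches nothing.
It fails at once if the board is pressed onto its posts with more than about 35 N, sinking the chassis over 8 mm on its feet (value of joint deck above 0.008 m).
It fails at once if another thing on the bench is moved by more than 30 mm (distance of any of beaker, tip_box, tube_rack, screwdriver, screw_dish, gel_tray, flask from where it was at the start of the episode above 0.03 m).
It also fails if it takes over 58 s, if anything falls off the work surface, if the arm or the gripper's body presses on something with over 40 N, if the wrist force passes 120 N, or if a joint passes its speed limit or range.

## Working session

There is one attempt and no reset: what is moved stays moved. The work goes in short steps, Python scripts to look and compute and a tool call to move; the robot and the scene stay as the last step left them, time stands still between calls to the robot, and variables do not carry over. Pictures are saved under pics/ and viewed, on a budget of 10 in all, crops included, one or two more only if the job needs it, and the job is handed in when it is done.

Besides the shell and the picture viewer there is one more tool, called after ">>>" as a command line: name --pt "numbers of a row" for each row, then --argument value for the rest. servo_tool: Moves the arm, as the interface text tells. Its arguments: {"type":"object","properties":{"plan":{"type":"array","items":{"type":"array","items":{"type":"number"}}}},"required":["plan"]}

```bash
ls; mkdir -p pics
python3 - <<'E'
from workcell import r, viewer
import cv2,numpy as np
for n in("top","scene","wrist"):
    i=viewer.camera_info(n);print(n,i)
    cv2.imwrite(f'pics/{n}0.png',viewer.read_camera(n)[:,:,::-1])
a=cv2.imread('pics/top0.png');print(r.sense())
E
```

```text
pics
top {'fovy': 51.8721583919555, 'cx': 325.14898785338835, 'cy': 199.0364990311651, 'rvec': array([ 2.18068777, -2.12689959,  0.13206213]), 'tvec': array([0.05834782, 0.51986651, 1.4110801 ])}
scene {'fovy': 43.63889156717161, 'cx': 322.95182627138723, 'cy': 190.12222486357814, 'rvec': array([ 1.40868982,  2.07532024, -0.93417825]), 'tvec': array([ 0.13002617, -0.32500182,  2.3548807 ])}
wrist {'fovy': 65.70646984690485, 'cx': 322.5799064848402, 'cy': 197.49316820326314, 'T_tool_cam': array([[-1.77967723e-04, -9.49625159e-01, -3.13387981e-01,
         8.07980920e-02],
       [ 9.99999838e-01,  5.49077107e-07, -5.69546768e-04,
         3.40371562e-04],
       [ 5.41028014e-04, -3.13388031e-01,  9.49625004e-01,
        -1.42073573e-01],
       [ 0.00000000e+00,  0.00000000e+00,  0.00000000e+00,
         1.00000000e+00]])}
{'time_s': 0.15, 'joint_pos': array([-1.43498463,  0.39904196,  0.04503626,  1.53757846, -0.01871471,
        1.20689143, -0.05068335]), 'qvel': array([-4.65254963e-04, -1.44290309e-03,  7.21576029e-04, -3.06321904e-03,
       -9.42897038e-05,  3.03550213e-04,  1.37802152e-03]), 'joint_efforts': array([ 2.82781773e-03, -4.75563705e+01,  1.36711758e+00, -2.54514903e+01,
        1.18151054e-02,  6.49237292e-03,  1.67316188e-06]), 'eef_pos': array([0.15108286, 0.63170845, 0.23049459]), 'tool_rot': array([-3.14009770e+00,  8.99966048e-05,  2.90690758e+00]), 'force': array([-0.5816576 , -0.24234199,  0.19164469]), 'torque': array([ 0.01578801, -0.05362591,  0.03900535]), 'finger_gap': 0.08559229644897857}
```

View pics/top0.png

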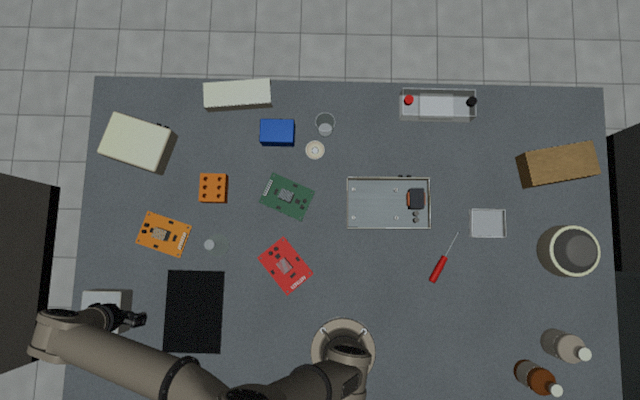

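View pics/scene0.png

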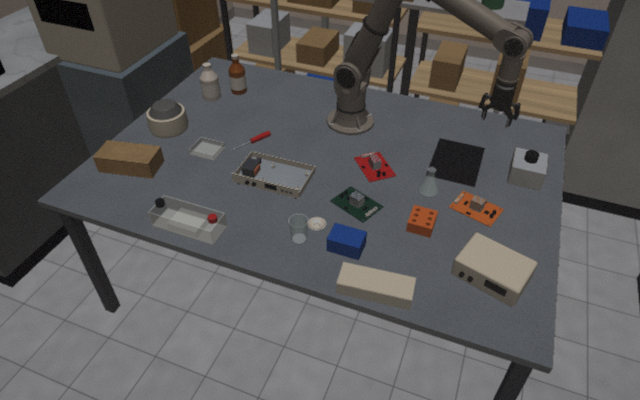

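Candidates in the top picture are the green board (287,197), the red one (286,266) and the orange one (163,234). By the description it is the green one, with its white connector strip at left (267,188). The chassis is at (389,203) with its transformer at right (416,199) and faint posts near (353,189), (397,189), (397,218) and (353,218).

```bash
cat > h.py <<'E'
import numpy as np,cv2
from scipy.spatial.transform import Rotation as R
from workcell import r, viewer
def pose():
    s=r.sense();return R.from_euler('xyz',s['tool_rot']).as_matrix(),s['eef_pos']
def rays(name,px,P=None):
    i=viewer.camera_info(name);f=200/np.tan(np.radians(i['fovy']/2))
    d=(np.atleast_2d(px)-[i['cx'],i['cy']])/f
    if name!='wrist':
        M=R.from_rotvec(i['rvec']).as_matrix();return -M.T@i['tvec'],np.c_[d,np.ones(len(d))]@M
    n=np.linalg.norm(d,axis=1)[:,None]+1e-12
    v=np.c_[d/n*np.sin(n),np.cos(n)];T=i['T_tool_cam'];Rt,p=P
    return Rt@T[:3,3]+p, v@(Rt@T[:3,:3]).T
def plane(name,px,z,P=None):
    o,v=rays(name,px,P);return o+v*((np.asarray(z)-o[2])/v[:,2])[:,None]
def proj_wrist(X,P):
    i=viewer.camera_info('wrist');f=200/np.tan(np.radians(i['fovy']/2));T=i['T_tool_cam'];Rt,p=P
    c=((np.atleast_2d(X)-p)@Rt-T[:3,3])@T[:3,:3]
    q=np.hypot(c[:,0],c[:,1]);t=np.arctan2(q,c[:,2])
    return c[:,:2]/q[:,None]*t[:,None]*f+[i['cx'],i['cy']]
def shoot(fn):
    P=pose();a=viewer.read_camera('wrist')[:,:,::-1].copy();cv2.imwrite('pics/'+fn,a);np.savez('pics/'+fn+'.npz',R=P[0],p=P[1]);return a,P
def load(fn):
    z=np.load('pics/'+fn+'.npz');return cv2.imread('pics/'+fn),(z['R'],z['p'])
def to(target,yaw,roll=np.pi,pitch=0):
    "shift and rotvec in tool axes from now to a world pose"
    Rt,p=pose();G=R.from_euler('xyz',[roll,pitch,yaw]).as_matrix()
    print('tool shift',np.round(Rt.T@(np.array(target)-p),4),'rotvec',np.round(R.from_matrix(Rt.T@G).as_rotvec(),4))
E
python3 - <<'E'
from h import *
a=cv2.imread('pics/top0.png')
hsv=cv2.cvtColor(a,cv2.COLOR_BGR2HSV)
m=cv2.inRange(hsv,(50,90,30),(90,255,160));m[:160]=0;m[230:]=0
m=cv2.morphologyEx(m,cv2.MORPH_CLOSE,np.ones((9,9)))
c=max(cv2.findContours(m,0,2)[0],key=cv2.contourArea);b=cv2.minAreaRect(c);print(b)
print(plane('top',cv2.boxPoints(b),.003))
print(plane('top',[b[0],[267,188]],.003))
print('posts',plane('top',[[353,189],[397,189],[397,218],[353,218]],.035))
print('chassis',plane('top',[[347,178],[431,178],[431,229],[347,229]],.042))
E
```

```text
((286.3218994140625, 196.19175720214844), (45.766605377197266, 32.02834701538086), 24.443954467773438)
[[0.50800181 0.3088155  0.003     ]
 [0.61534353 0.26570845 0.003     ]
 [0.5498778  0.11306383 0.003     ]
 [0.44377313 0.15726521 0.003     ]]
[[0.52891037 0.21107728 0.003     ]
 [0.55691686 0.28172022 0.003     ]]
posts [[ 0.55600755 -0.02573924  0.035     ]
 [ 0.55983368 -0.18038502  0.035     ]
 [ 0.45761064 -0.18069862  0.035     ]
 [ 0.45378956 -0.02743431  0.035     ]]
chassis [[ 0.59347463 -0.00359389  0.042     ]
 [ 0.60074539 -0.29833599  0.042     ]
 [ 0.42183914 -0.29701848  0.042     ]
 [ 0.41458519 -0.00689032  0.042     ]]
```

```bash
python3 -c "
from h import *
y=np.radians(66.8);to([.529+.045*np.cos(y),.211+.045*np.sin(y),.24],y)"
```

```text
tool shift [-0.473 -0.277 -0.009] rotvec [-1.000e-03  1.400e-03  1.741e+00]
```

>>> servo_tool --pt "-0.473 -0.277 -0.009 -0.001 0.001 1.741 0.085" --pt "-0.473 -0.277 -0.009 -0.001 0.001 1.741 0.085" --pt "-0.473 -0.277 -0.009 -0.001 0.001 1.741 0.085" --pt "-0.473 -0.277 -0.009 -0.001 0.001 1.741 0.085" --pt "-0.473 -0.277 -0.009 -0.001 0.001 1.741 0.085" --pt "-0.473 -0.277 -0.009 -0.001 0.001 1.741 0.085" --pt "-0.473 -0.277 -0.009 -0.001 0.001 1.741 0.085" --pt "-0.473 -0.277 -0.009 -0.001 0.001 1.741 0.085" --pt "-0.473 -0.277 -0.009 -0.001 0.001 1.741 0.085" --pt "-0.473 -0.277 -0.009 -0.001 0.001 1.741 0.085"

```text
time_s: 1.4
eef_pos: [0.5497, 0.2468, 0.2401]
tool_rot: [3.138, 0.002, 1.155]
force: [0.0, -0.1, -0.5]
finger_gap: 0.0848
```

>>> servo_tool --pt "0 0 0 0 0 0 0.085"

```text
time_s: 1.52
eef_pos: [0.5496, 0.2468, 0.2396]
tool_rot: [3.139, 0.003, 1.155]
force: [-0.5, 0.1, 0.4]
finger_gap: 0.0845
```

```bash
python3 -c "
from h import *
shoot('w1.png');s=r.sense();print(s['time_s'],s['eef_pos'],s['tool_rot'],abs(s['qvel']).max())"
```

```text
1.575 [0.54982937 0.24610045 0.2397029 ] [3.13823992e+00 3.11195754e-03 1.15464650e+00] 0.009469539236846954
```

View pics/w1.png

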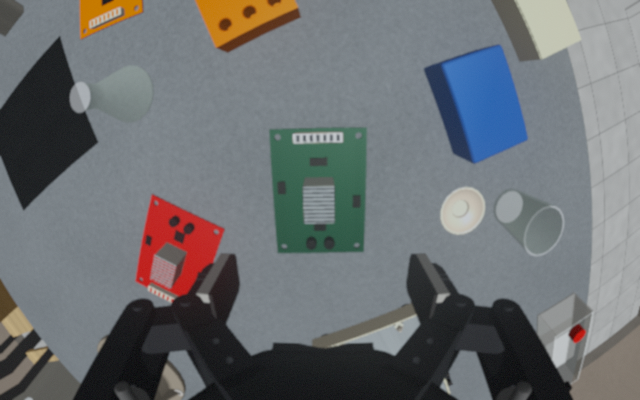

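The green board is centred, with corners about (270,128), (366,127), (364,252) and (278,252), the connector at top (318,138), the capacitors at (320,243) and the heat sink top at (319,204). This is the right board. Next I fit its pose.

```bash
cat >> h.py <<'E'
def board_fit(a,P,z,roi):
    x0,y0,x1,y1=roi;hsv=cv2.cvtColor(a,cv2.COLOR_BGR2HSV)
    m=cv2.inRange(hsv,(50,90,20),(90,255,255));k=np.zeros_like(m);k[y0:y1,x0:x1]=m[y0:y1,x0:x1]
    c=max(cv2.findContours(k,0,cv2.CHAIN_APPROX_NONE)[0],key=cv2.contourArea).reshape(-1,2).astype(float)
    c=cv2.convexHull(c.astype(np.float32)).reshape(-1,2)
    W=plane('wrist',c,z,P)[:,:2];(cx,cy),(w,h),an=cv2.minAreaRect((W*1000).astype(np.float32))
    b=cv2.boxPoints(((cx,cy),(w,h),an));e=[b[1]-b[0],b[2]-b[1]];L=max(e,key=np.linalg.norm)
    if L[1]<0:L=-L
    return np.array([cx,cy])/1000,np.degrees(np.arctan2(L[1],L[0]))-90,(w,h)
E
python3 - <<'E'
from h import *
a,P=load('w1.png')
print(board_fit(a,P,.0032,(255,115,385,265)))
g=cv2.cvtColor(a,cv2.COLOR_BGR2GRAY)[185:235,285:350]
m=(g>110).astype(np.uint8);cc=cv2.connectedComponentsWithStats(cv2.morphologyEx(m,3,np.ones((5,5))))
print(cc[2],cc[3]+[285,185])
print(plane('wrist',[[319,204]],.0452,P))
for q in([278,136],[358,135],[358,246],[284,246]): # refine holes
    s=a[q[1]-6:q[1]+7,q[0]-6:q[0]+7].astype(int);d=s[:,:,2]
    w=np.clip(d-np.median(d)-15,0,None);yy,xx=np.mgrid[-6:7,-6:7];c=[q[0]+(w*xx).sum()/w.sum(),q[1]+(w*yy).sum()/w.sum()]
    print(np.round(c,1),plane('wrist',[c],.0032,P)[0])
E
```

```text
(array([0.52944672, 0.21221318]), np.float32(-22.958366), (166.29310607910156, 116.71138763427734))
[[   0    0   65   50 2027]
 [  18    0   32   39 1223]] [[316.04489393 213.02417366]
 [318.58299264 203.65903516]]
[[0.53029082 0.212868   0.0452    ]]
[277.3 136.6] [0.51270429 0.30044065 0.0032    ]
[357.9 135. ] [0.60405208 0.26200555 0.0032    ]
[359.5 247.3] [0.54907068 0.11866161 0.0032    ]
[283.7 246.3] [0.45412084 0.16249499 0.0032    ]
```

```bash
python3 -c "
from h import *
y=np.radians(67.0)
to([.5295,.2122,.09],y);to([.5295,.2122,.010],y)"
```

```text
tool shift [-0.0388 -0.0054  0.1498] rotvec [ 0.0033  0.0031 -0.0147]
tool shift [-0.0385 -0.0057  0.2298] rotvec [ 0.0033  0.0031 -0.0147]
```

>>> servo_tool --pt "-0.039 -0.0055 0.05 0.003 0.003 -0.0147 0.085" --pt "-0.039 -0.0055 0.1 0.003 0.003 -0.0147 0.085" --pt "-0.039 -0.0055 0.15 0.003 0.003 -0.0147 0.085" --pt "-0.0387 -0.0056 0.18 0.003 0.003 -0.0147 0.085" --pt "-0.0385 -0.0057 0.21 0.003 0.003 -0.0147 0.085" --pt "-0.0385 -0.0057 0.229 0.003 0.003 -0.0147 0.085" --pt "-0.0385 -0.0057 0.2295 0.003 0.003 -0.0147 0.085"

```text
time_s: 2.45
eef_pos: [0.5284, 0.2123, 0.0093]
tool_rot: [-3.14, 0.002, 1.17]
force: [0.2, -0.6, 0.1]
finger_gap: 0.0851
```

>>> servo_tool --pt "0 0 0 0 0 0 0.05" --pt "0 0 0 0 0 0 0.03" --pt "0 0 0 0 0 0 0.02" --pt "0 0 0 0 0 0 0.02" --pt "0 0 0 0 0 0 0.02" --pt "0 0 0 0 0 0 0.02"

```text
time_s: 3.2
eef_pos: [0.5294, 0.2126, 0.0104]
tool_rot: [-3.141, 0.0, 1.17]
force: [-0.6, 0.2, 7.1]
finger_gap: 0.0351
```

Held (gap 35 mm). The held board would block the wrist camera and there is plenty of time, so I'll open, measure the chassis with the wrist camera, then come back.

```bash
python3 -c "
from h import *
y=np.radians(89);to([.507,-.055,.26],y)"
```

```text
tool shift [-0.2553  0.0837 -0.2496] rotvec [-2.000e-04  2.000e-04 -3.829e-01]
```

>>> servo_tool --pt "0 0 0 0 0 0 0.085" --pt "0 0 0 0 0 0 0.085" --pt "0 0 0 0 0 0 0.085" --pt "0 0 0 0 0 0 0.085" --pt "0 0 -0.03 0 0 0 0.085" --pt "0 0 -0.08 0 0 0 0.085" --pt "0 0 -0.14 0 0 0 0.085" --pt "0 0 -0.2 0 0 0 0.085"

```text
time_s: 4.2
eef_pos: [0.529, 0.2125, 0.212]
tool_rot: [-3.141, 0.001, 1.17]
force: [0.7, 0.3, 1.2]
finger_gap: 0.0851
```

```bash
python3 -c "
from h import *
shoot('w2.png');y=np.radians(89);to([.507,-.055,.26],y)"
```

```text
tool shift [-0.2576  0.0804 -0.0417] rotvec [ 0.0103 -0.0095 -0.3838]
```

>>> servo_tool --pt "-0.255 0.083 -0.05 0 0 -0.383 0.085" --pt "-0.255 0.083 -0.05 0 0 -0.383 0.085" --pt "-0.255 0.083 -0.05 0 0 -0.383 0.085" --pt "-0.255 0.083 -0.05 0 0 -0.383 0.085" --pt "-0.255 0.083 -0.05 0 0 -0.383 0.085" --pt "-0.255 0.083 -0.05 0 0 -0.383 0.085" --pt "-0.255 0.083 -0.05 0 0 -0.383 0.085"

```text
time_s: 5.12
eef_pos: [0.5102, -0.0518, 0.2678]
tool_rot: [3.131, -0.008, 1.555]
force: [-0.5, 0.8, -0.1]
finger_gap: 0.0852
```

```bash
python3 -c "
from h import *
a,P=shoot('w3.png');s=r.sense();print(s['time_s'],s['eef_pos'],s['tool_rot'],abs(s['qvel']).max())
Q=[[.556,-.026,.035],[.56,-.18,.035],[.4576,-.181,.035],[.4538,-.0274,.035]];print(proj_wrist(Q,P))"
```

```text
5.175 [ 0.51025681 -0.05151007  0.26768836] [ 3.13088668 -0.00785029  1.55569198] 0.007025795429392985
[[357.70980479 144.92230465]
 [358.39857837 256.83725532]
 [284.44491316 258.88259912]
 [274.45409119 147.71394599]]
```

View pics/w3.png

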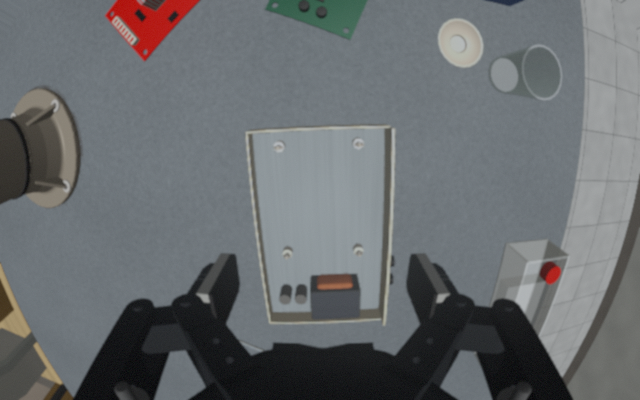

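Four posts show at about (279,147), (358,144), (358,250) and (287,252), with the transformer at the bottom (335,295). I'll zoom in on the posts.

Run:
```python
from h import *
a,P=load('w3.png')
Q=[(279,147),(358,144),(287,252),(358,250)]
t=[cv2.resize(a[y-12:y+13,x-12:x+13],None,fx=12,fy=12,interpolation=cv2.INTER_NEAREST) for x,y in Q]
cv2.imwrite('pics/posts.png',np.vstack([np.hstack(t[:2]),np.hstack(t[2:])]))
```

```text
(no output)
```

View pics/posts.png

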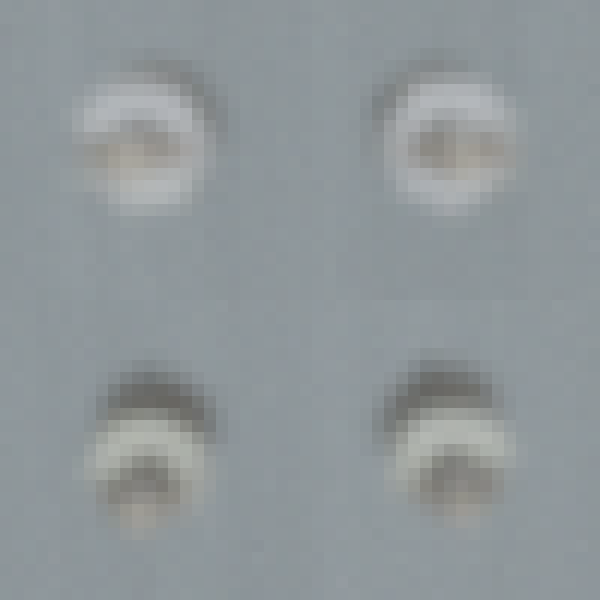

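```bash
cat >> h.py <<'E'
def fit4(W,z=None):
    "post order 0,1,2,3 -> centre, yaw deg, residuals mm"
    M=np.array([[-50,75],[50,75],[50,-75],[-50,-75]])/1e3;c=W[:,:2].mean(0);D=W[:,:2]-c
    y=np.arctan2((M[:,0]*D[:,1]-M[:,1]*D[:,0]).sum(),(M*D).sum());C,S=np.cos(y),np.sin(y)
    return c,np.degrees(y),np.round((D-M@np.array([[C,S],[-S,C]]))*1e3,1)
E
python3 - <<'E'
from h import *
a,P=load('w3.png')
W=plane('wrist',[(278.5,146.4),(358.1,143.4),(358,251),(286.9,253)],.027,P);print(W,fit4(W))
hsv=cv2.cvtColor(a,cv2.COLOR_BGR2HSV)
b,Pb=load('w2.png');print(board_fit(b,Pb,.0032,(200,80,440,260)))
b,Pb=load('w1.png');h=plane('wrist',[(277.3,136.6),(357.9,135),(359.5,247.3),(283.7,246.3)],.0032,Pb);print(fit4(h))
E
```

```text
[[ 0.45782162 -0.0270818   0.027     ]
 [ 0.55747087 -0.02521654  0.027     ]
 [ 0.56020835 -0.17502162  0.027     ]
 [ 0.46061137 -0.17598935  0.027     ]] (array([ 0.50902805, -0.10082733]), np.float64(0.9845075920449482), array([[ 0.1, -0.4],
       [-0.3, -0.2],
       [-0.1, -0.1],
       [ 0.3,  0.7]]))
(array([0.52864435, 0.21207172]), np.float32(-22.964905), (166.01657104492188, 117.5813980102539))
(array([0.53005281, 0.21092926]), np.float64(-22.563294541514644), array([[ 0.1,  1.1],
       [-0.9,  1. ],
       [ 1.7, -3.8],
       [-0.9,  1.7]]))
```

Run:
```python
from h import *
px=[(278.5,146.4),(358.1,143.4),(358,251),(286.9,253)]
for k in range(8):
    s=r.sense();P=pose();viewer.read_camera('wrist');c,y,_=fit4(plane('wrist',px,.027,P));print(np.round(s['eef_pos'],4),np.round(s['tool_rot'],4),c,y)
y=np.radians(67);to([.529,.2122,.2],y)
```

```text
[ 0.5103 -0.0515  0.2677] [ 3.1309 -0.0079  1.5557] [ 0.50906923 -0.10060004] 1.0402986074048646
[ 0.5103 -0.0515  0.2677] [ 3.1309 -0.0076  1.556 ] [ 0.50912173 -0.10071588] 1.0564091274013523
[ 0.5103 -0.0518  0.2678] [ 3.1308 -0.0074  1.5558] [ 0.50912059 -0.10100924] 1.044932587434411
[ 0.5103 -0.0521  0.2679] [ 3.1307 -0.0073  1.5554] [ 0.50917545 -0.10138971] 1.0198794121808696
[ 0.5103 -0.0524  0.268 ] [ 3.1305 -0.0073  1.5548] [ 0.50915955 -0.10173784] 0.989491420470274
[ 0.5103 -0.0527  0.2681] [ 3.1303 -0.0072  1.5543] [ 0.50921056 -0.10211164] 0.9584118879693988
[ 0.5103 -0.053   0.2682] [ 3.1301 -0.0072  1.5538] [ 0.50921613 -0.10244626] 0.9264660354133278
[ 0.5103 -0.0532  0.2682] [ 3.13   -0.0073  1.5534] [ 0.50919533 -0.10263986] 0.9054868163404037
tool shift [0.2654 0.0132 0.0704] rotvec [ 0.0101 -0.0094  0.3837]
```

>>> servo_tool --pt "0.2654 0.0132 0.07 0.01 -0.0094 0.384 0.085" --pt "0.2654 0.0132 0.07 0.01 -0.0094 0.384 0.085" --pt "0.2654 0.0132 0.07 0.01 -0.0094 0.384 0.085" --pt "0.2654 0.0132 0.07 0.01 -0.0094 0.384 0.085" --pt "0.2654 0.0132 0.07 0.01 -0.0094 0.384 0.085" --pt "0.2654 0.0132 0.07 0.01 -0.0094 0.384 0.085" --pt "0.2654 0.0132 0.07 0.01 -0.0094 0.384 0.085"

```text
time_s: 6.45
eef_pos: [0.5293, 0.2109, 0.2005]
tool_rot: [3.141, 0.001, 1.168]
force: [0.0, -1.4, 0.4]
finger_gap: 0.0851
```

Run:
```python
from h import *
for i in range(3):
    a,P=shoot(f'w4{i}.png');print(board_fit(a,P,.0032,(200,80,440,260)),abs(r.sense()['qvel']).max(),P[1])
y=np.radians(67.04);to([.529,.2121,.09],y);to([.529,.2121,.010],y)
```

```text
(array([0.52864642, 0.21185109]), np.float32(-23.081955), (165.8318328857422, 117.10809326171875)) 0.008822084468810503 [0.52929035 0.21090992 0.20051692]
(array([0.52861957, 0.21182169]), np.float32(-22.802124), (165.925048828125, 117.0483169555664)) 0.004792467167089056 [0.52946136 0.21036586 0.20077532]
(array([0.52871307, 0.21215102]), np.float32(-22.798752), (166.38221740722656, 116.91093444824219)) 0.007714689170567531 [0.52954419 0.21030084 0.2009342 ]
tool shift [ 0.0013 -0.0013  0.111 ] rotvec [ 0.0008 -0.0005 -0.0039]
tool shift [ 0.0012 -0.0013  0.191 ] rotvec [ 0.0008 -0.0005 -0.0039]
```

>>> servo_tool --pt "0.0012 -0.0013 0.06 0.001 0 -0.004 0.085" --pt "0.0012 -0.0013 0.11 0.001 0 -0.004 0.085" --pt "0.0012 -0.0013 0.15 0.001 0 -0.004 0.085" --pt "0.0012 -0.0013 0.18 0.001 0 -0.004 0.085" --pt "0.0012 -0.0013 0.187 0.001 0 -0.004 0.085" --pt "0.0012 -0.0013 0.187 0.001 0 -0.004 0.085" --pt "0.0012 -0.0013 0.187 0.001 0 -0.004 0.02" --pt "0.0012 -0.0013 0.187 0.001 0 -0.004 0.02" --pt "0.0012 -0.0013 0.187 0.001 0 -0.004 0.02" --pt "0.0012 -0.0013 0.187 0.001 0 -0.004 0.02"

```text
time_s: 7.85
eef_pos: [0.5296, 0.2125, 0.0149]
tool_rot: [3.141, -0.002, 1.17]
force: [-1.1, 0.2, 6.8]
finger_gap: 0.0354
```

>>> servo_tool --pt "0 0 0 0 0 0 0.02" --pt "0 0 0 0 0 0 0.02" --pt "0 0 -0.02 0 0 0 0.02" --pt "0 0 -0.05 0 0 0 0.02" --pt "0 0 -0.08 0 0 0 0.02" --pt "0 0 -0.1 0 0 0 0.02" --pt "0 0 -0.12 0 0 0 0.02" --pt "0 0 -0.13 0 0 0 0.02"

```text
time_s: 8.85
eef_pos: [0.53, 0.2122, 0.1468]
tool_rot: [3.14, -0.004, 1.17]
force: [0.4, 1.0, -2.6]
finger_gap: 0.035
```

Run:
```python
from h import *
a,P=shoot('w5.png');print(r.sense())
y=np.radians(91.0);to([.5091,-.1010,.15],y)
```

```text
{'time_s': 8.9, 'joint_pos': array([-0.88935433,  0.38056224,  0.54748685,  1.83721191, -0.23638788,
        0.98329285, -0.64329624]), 'qvel': array([ 0.00793411,  0.02326126, -0.00922291,  0.01086158, -0.01181859,
       -0.04046297,  0.01514278]), 'joint_efforts': array([-4.47551357e-01, -3.68390787e+01,  5.36467642e+00, -2.13484633e+01,
        1.38831837e-02,  1.26543520e-01, -1.78368192e-02]), 'eef_pos': array([0.53043057, 0.21249781, 0.14742163]), 'tool_rot': array([ 3.13920839, -0.00458329,  1.17002312]), 'force': array([ 0.39232073,  0.31960011, -1.6462669 ]), 'torque': array([-0.02820841, -0.02780518,  0.00756954]), 'finger_gap': 0.034979808576201}
tool shift [-0.297   0.1027 -0.0037] rotvec [ 0.0033 -0.004  -0.4182]
```

View pics/w5.png

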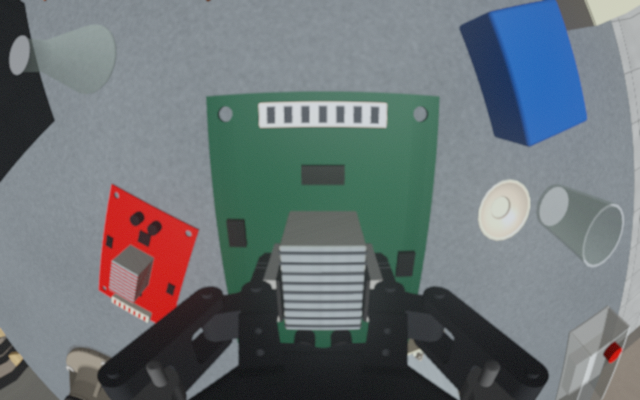

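The board is held level, with the two connector-side holes at (226,114) and (420,114). I'll work out the board's offset in the tool frame from these.

Run:
```python
from h import *
a,_=load('w5.png')
I=(np.eye(3),np.zeros(3))
C=[]
g=cv2.cvtColor(a,cv2.COLOR_BGR2HSV)
for q in([226,114],[420,114]):
    s=(g[q[1]-12:q[1]+13,q[0]-12:q[0]+13,1]<90).astype(np.uint8)
    n,l,st,ce=cv2.connectedComponentsWithStats(s);k=l[12,12];print(st[k]);C.append(ce[k]+np.array(q)-12)
o,v=rays('wrist',C,I)
v=v/v[:,2:];sep=np.linalg.norm(v[0]-v[1]);d=.1/sep
print(C,'holes in tool',o+v*d)
```

```text
[  4   4  16  17 210]
[  0   0  20  21 256]
[array([225.27142857, 113.67142857]), array([418.66015625, 112.6875    ])] holes in tool [[ 0.07449495 -0.05075506  0.01486899]
 [ 0.07495288  0.04924389  0.01486899]]
```

>>> servo_tool --pt "-0.1 0.034 -0.004 0.0033 -0.004 -0.14 0.02" --pt "-0.15 0.052 -0.004 0.0033 -0.004 -0.21 0.02" --pt "-0.2 0.069 -0.004 0.0033 -0.004 -0.28 0.02" --pt "-0.25 0.087 -0.004 0.0033 -0.004 -0.35 0.02" --pt "-0.28 0.098 -0.004 0.0033 -0.004 -0.4 0.02" --pt "-0.297 0.1033 -0.004 0.0033 -0.004 -0.4182 0.02" --pt "-0.297 0.1033 -0.004 0.0033 -0.004 -0.4182 0.02" --pt "-0.297 0.1033 -0.004 0.0033 -0.004 -0.4182 0.02"

```text
time_s: 9.9
eef_pos: [0.5096, -0.0998, 0.1499]
tool_rot: [-3.141, -0.001, 1.59]
force: [0.0, -0.4, -1.9]
finger_gap: 0.035
```

Run:
```python
from h import *
a,P=shoot('w6.png');print(r.sense()['time_s'],r.sense()['force'])
y=np.radians(91.0);to([.5097,-.1007,.06],y)
```

```text
9.95 [ 0.4710851   0.68934661 -2.45166094]
tool shift [-0.0013 -0.      0.09  ] rotvec [-0.0006 -0.0008  0.0022]
```

>>> servo_tool --pt "-0.0013 0 0.03 -0.0006 -0.0008 0.002 0.02" --pt "-0.0013 0 0.06 -0.0006 -0.0008 0.002 0.02" --pt "-0.0013 0 0.08 -0.0006 -0.0008 0.002 0.02" --pt "-0.0013 0 0.09 -0.0006 -0.0008 0.002 0.02" --pt "-0.0013 0 0.09 -0.0006 -0.0008 0.002 0.02" --pt "-0.0013 0 0.09 -0.0006 -0.0008 0.002 0.02"

```text
time_s: 10.7
eef_pos: [0.5105, -0.1005, 0.0607]
tool_rot: [3.14, 0.0, 1.589]
force: [-0.2, -0.7, -2.0]
finger_gap: 0.0352
```

Run:
```python
from h import *
a,P=shoot('w7.png');print(r.sense()['time_s'],r.sense()['force'])
c=cv2.resize(a[85:140,200:440],None,fx=3.3,fy=3.3,interpolation=cv2.INTER_CUBIC)
t=[cv2.resize(a[y-20:y+20,x-20:x+20],None,fx=9,fy=9,interpolation=cv2.INTER_CUBIC) for x,y in((226,114),(420,114))]
t=np.hstack(t);c=c[:,:t.shape[1]] 
cv2.imwrite('pics/w7c.png',t)
y=np.radians(91.0);to([.5097,-.1007,.049],y)
```

```text
10.75 [ 0.20632319  0.35952281 -1.71840273]
tool shift [-0.0001 -0.0009  0.0119] rotvec [0.0019 0.     0.0005]
```

View pics/w7c.png

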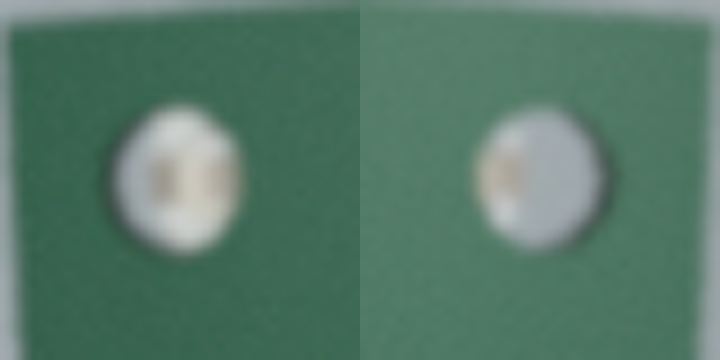

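Through the holes I see the posts: left hole about 2 px toward centre, right hole about 5 px. That means the board is ~0.8 mm too far +x, which agrees with the TCP reading (0.5105 against 0.5097). I'll correct while lowering.

>>> servo_tool --pt "0 -0.001 0.002 0.0015 0 0 0.02" --pt "0 -0.001 0.004 0.0015 0 0 0.02" --pt "0 -0.001 0.006 0.0015 0 0 0.02" --pt "0 -0.001 0.008 0.0015 0 0 0.02" --pt "0 -0.001 0.01 0.0015 0 0 0.02" --pt "0 -0.001 0.0115 0.0015 0 0 0.02" --pt "0 -0.001 0.0115 0.0015 0 0 0.02"

```text
time_s: 11.62
eef_pos: [0.5093, -0.1007, 0.0492]
tool_rot: [-3.141, 0.0, 1.589]
force: [-0.6, -0.3, -1.9]
finger_gap: 0.0348
```

Run:
```python
from h import *
a,P=shoot('w8.png');print(r.sense()['time_s'],r.sense()['force'],r.sense()['torque'])
t=[cv2.resize(a[y-20:y+20,x-20:x+20],None,fx=9,fy=9,interpolation=cv2.INTER_CUBIC) for x,y in((226,114),(420,114))]
cv2.imwrite('pics/w8c.png',np.hstack(t))
y=np.radians(91.0);to([.5097,-.1007,.0485],y)
```

```text
11.675 [-0.99079612 -0.53448335 -2.06556788] [-0.00507776  0.08059273  0.05870493]
tool shift [0.     0.0004 0.0008] rotvec [-0.0002  0.0001  0.0005]
```

View pics/w8c.png

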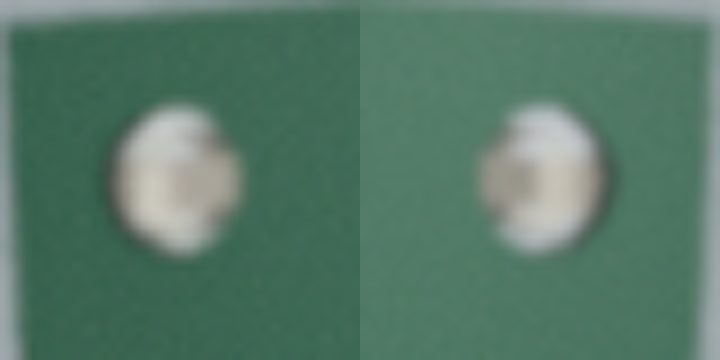

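The view is symmetric now, with the post tips centred in both holes. I'll lower to contact and release.

>>> servo_tool --pt "0 0 0.001 0 0 0 0.02" --pt "0 0 0.002 0 0 0 0.02" --pt "0 0 0.003 0 0 0 0.02" --pt "0 0 0.003 0 0 0 0.02"

```text
time_s: 12.18
eef_pos: [0.5095, -0.1008, 0.0469]
tool_rot: [-3.141, -0.0, 1.589]
force: [-2.7, 0.1, 7.4]
finger_gap: 0.035
```

>>> servo_tool --pt "0 0 0 0 0 0 0.085" --pt "0 0 0 0 0 0 0.085" --pt "0 0 0 0 0 0 0.085" --pt "0 0 -0.001 0 0 0 0.085" --pt "0 0 -0.03 0 0 0 0.085" --pt "0 0 -0.08 0 0 0 0.085" --pt "0 0 -0.14 0 0 0 0.085" --pt "0.045 0 -0.19 0 0 0 0.085" --pt "0.045 0 -0.19 0 0 0 0" --pt "0.045 0 -0.19 0 0 0 0"

```text
time_s: 13.42
eef_pos: [0.5083, -0.0558, 0.2365]
tool_rot: [-3.141, -0.0, 1.59]
force: [-0.3, -0.6, -0.3]
finger_gap: 0.0513
```

Run:
```python
from h import *
a,P=shoot('w9.png');s=r.sense();print(s['time_s'],abs(s['qvel']).max(),P[1])
print(board_fit(a,P,.0372,(230,90,420,300)))
cv2.imwrite('pics/w9c.png',cv2.resize(a[100:320,220:420],None,fx=2.7,fy=2.7,interpolation=cv2.INTER_CUBIC))
```

```text
13.475 0.014661953700308716 [ 0.50831686 -0.05582238  0.23653916]
(array([ 0.50879605, -0.10061179]), np.float32(1.0933838), (116.11206817626953, 165.45211791992188))
```

View pics/w9c.png

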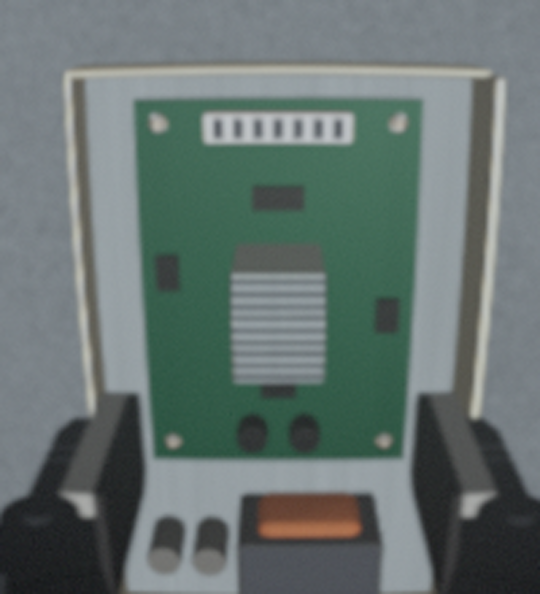

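The board sits on all four posts with tips showing at (158,123), (398,122), (383,440) and (174,440). The fit gives centre (0.5088, -0.1006), yaw 1.1°, matching the chassis. Next I press the corners.

```bash
cat >> h.py <<'E'
S=dict(p0=(.4630,-.0476),p1=(.5530,-.0460),p2=(.5550,-.1540),p3=(.4650,-.1556))
E
python3 - <<'E'
from h import *
y=np.radians(91);to([*S['p0'],.10],y);to([*S['p0'],.045],y)
E
```

```text
tool shift [ 0.0098 -0.0443  0.1359] rotvec [-0.0022  0.0003 -0.0001]
tool shift [ 0.0098 -0.0441  0.1909] rotvec [-0.0022  0.0003 -0.0001]
```

>>> servo_tool --pt "0.01 -0.044 0.05 -0.002 0 0 0" --pt "0.01 -0.044 0.1 -0.002 0 0 0" --pt "0.01 -0.044 0.136 -0.002 0 0 0" --pt "0.01 -0.044 0.165 -0.002 0 0 0" --pt "0.01 -0.044 0.18 -0.002 0 0 0" --pt "0.01 -0.044 0.191 -0.002 0 0 0" --pt "0.01 -0.044 0.191 -0.002 0 0 0" --pt "0.01 -0.044 0.191 -0.002 0 0 0"

```text
time_s: 14.48
eef_pos: [0.4639, -0.0475, 0.0456]
tool_rot: [3.14, 0.0, 1.588]
force: [0.2, 0.3, -0.2]
finger_gap: -0.0002
```

>>> servo_tool --pt "0 0 0.002 0 0 0 0" --pt "0 0 0.004 0 0 0 0" --pt "0 0 0.006 0 0 0 0" --pt "0 0 0.007 0 0 0 0" --pt "0 0 0.008 0 0 0 0" --pt "0 0 0.008 0 0 0 0"

```text
time_s: 15.22
eef_pos: [0.4638, -0.0475, 0.0375]
tool_rot: [3.14, 0.0, 1.588]
force: [-0.6, 0.5, -0.9]
finger_gap: -0.0003
```

>>> servo_tool --pt "0 0 0.001 0 0 0 0" --pt "0 0 0.002 0 0 0 0" --pt "0 0 0.002 0 0 0 0"

```text
time_s: 15.6
eef_pos: [0.4641, -0.0475, 0.0357]
tool_rot: [3.14, 0.0, 1.588]
force: [-1.1, 0.4, 3.9]
finger_gap: 0.0002
```

>>> servo_tool --pt "0 0 0.001 0 0 0 0" --pt "0 0 0.002 0 0 0 0" --pt "0 0 0.002 0 0 0 0"

```text
time_s: 15.98
eef_pos: [0.4641, -0.0476, 0.0341]
tool_rot: [3.14, -0.0, 1.588]
force: [-1.8, 0.0, 9.8]
finger_gap: -0.0001
```

>>> servo_tool --pt "0 0 0.001 0 0 0 0" --pt "0 0 0.0015 0 0 0 0" --pt "0 0 0.0015 0 0 0 0"

```text
time_s: 16.35
eef_pos: [0.4642, -0.0476, 0.0333]
tool_rot: [3.14, -0.001, 1.588]
force: [-2.8, 0.4, 10.3]
finger_gap: -0.0001
```

>>> servo_tool --pt "0 0 0.001 0 0 0 0" --pt "0 0 0.0015 0 0 0 0" --pt "0 0 0.0015 0 0 0 0"

```text
time_s: 16.73
eef_pos: [0.4643, -0.0476, 0.0326]
tool_rot: [3.14, -0.002, 1.587]
force: [-3.6, 1.3, 12.5]
finger_gap: -0.0003
```

>>> servo_tool --pt "0 0 0.001 0 0 0 0" --pt "0 0 0.002 0 0 0 0" --pt "0 0 0.002 0 0 0 0"

```text
time_s: 17.1
eef_pos: [0.4643, -0.0476, 0.0316]
tool_rot: [3.141, -0.003, 1.587]
force: [-3.8, 1.1, 13.8]
finger_gap: 0.0001
```

>>> servo_tool --pt "0 0 0.001 0 0 0 0" --pt "0 0 0.002 0 0 0 0" --pt "0 0 0.002 0 0 0 0"

```text
time_s: 17.48
eef_pos: [0.4645, -0.0476, 0.0302]
tool_rot: [3.14, -0.004, 1.587]
force: [-1.6, -0.0, 9.2]
finger_gap: 0.0003
```

Force dropped from 13.8 to 9.2 N as the corner passed the barb. I'll go a little further to reach the collar.

>>> servo_tool --pt "0 0 0.001 0 0 0 0" --pt "0 0 0.0015 0 0 0 0" --pt "0 0 0.0015 0 0 0 0"

```text
time_s: 17.85
eef_pos: [0.4646, -0.0476, 0.0293]
tool_rot: [3.141, -0.004, 1.587]
force: [-1.9, 0.5, 11.3]
finger_gap: 0.0001
```

>>> servo_tool --pt "0 0 0.001 0 0 0 0" --pt "0 0 0.0015 0 0 0 0" --pt "0 0 0.0015 0 0 0 0"

```text
time_s: 18.23
eef_pos: [0.4646, -0.0476, 0.0287]
tool_rot: [3.141, -0.005, 1.586]
force: [-3.2, -0.3, 13.2]
finger_gap: 0.0002
```

>>> servo_tool --pt "0 0 -0.01 0 0 0 0" --pt "0 0 -0.02 0 0 0 0" --pt "0 0 -0.025 0 0 0 0"

```text
time_s: 18.6
eef_pos: [0.465, -0.0477, 0.0544]
tool_rot: [3.14, -0.005, 1.586]
force: [0.5, -0.3, 0.0]
finger_gap: 0.0003
```

Run:
```python
from h import *
y=np.radians(91);to([*S['p1'],.055],y);to([*S['p1'],.038],y)
```

```text
tool shift [ 0.0004  0.088  -0.0005] rotvec [ 0.002  -0.0051 -0.0019]
tool shift [0.0003 0.088  0.0165] rotvec [ 0.002  -0.0051 -0.0019]
```

>>> servo_tool --pt "0 0.03 0 0.002 -0.005 -0.002 0" --pt "0 0.06 0 0.002 -0.005 -0.002 0" --pt "0 0.088 0 0.002 -0.005 -0.002 0" --pt "0 0.088 0.008 0.002 -0.005 -0.002 0" --pt "0 0.088 0.0165 0.002 -0.005 -0.002 0" --pt "0 0.088 0.0165 0.002 -0.005 -0.002 0"

```text
time_s: 19.35
eef_pos: [0.5511, -0.0463, 0.0371]
tool_rot: [-3.139, -0.0, 1.588]
force: [-0.9, -0.8, -0.5]
finger_gap: -0.0003
```

>>> servo_tool --pt "0 0 0.0015 0 0 0 0" --pt "0 0 0.003 0 0 0 0" --pt "0 0 0.004 0 0 0 0" --pt "0 0 0.004 0 0 0 0"

```text
time_s: 19.85
eef_pos: [0.5515, -0.0464, 0.0341]
tool_rot: [-3.14, -0.001, 1.588]
force: [-0.7, -0.4, 7.9]
finger_gap: 0.0004
```

>>> servo_tool --pt "0 0 0.001 0 0 0 0" --pt "0 0 0.002 0 0 0 0" --pt "0 0 0.002 0 0 0 0"

```text
time_s: 20.23
eef_pos: [0.5517, -0.0465, 0.0334]
tool_rot: [-3.14, -0.002, 1.587]
force: [-3.0, 0.4, 9.9]
finger_gap: -0.0002
```

>>> servo_tool --pt "0 0 0.001 0 0 0 0" --pt "0 0 0.002 0 0 0 0" --pt "0 0 0.002 0 0 0 0"

```text
time_s: 20.6
eef_pos: [0.5516, -0.0465, 0.0316]
tool_rot: [-3.141, -0.002, 1.587]
force: [-0.2, 0.2, 1.9]
finger_gap: -0.0001
```

>>> servo_tool --pt "0 0 0.001 0 0 0 0" --pt "0 0 0.002 0 0 0 0" --pt "0 0 0.002 0 0 0 0"

```text
time_s: 20.98
eef_pos: [0.5517, -0.0465, 0.03]
tool_rot: [-3.141, -0.002, 1.587]
force: [-1.7, 0.8, 7.2]
finger_gap: 0.0003
```

>>> servo_tool --pt "0 0 0.001 0 0 0 0" --pt "0 0 0.002 0 0 0 0" --pt "0 0 0.002 0 0 0 0"

```text
time_s: 21.35
eef_pos: [0.5517, -0.0465, 0.0289]
tool_rot: [-3.14, -0.003, 1.587]
force: [-2.1, 1.1, 11.5]
finger_gap: 0.0
```

Corner 1 clicked at about 10 N, dropped to 1.9, then rose at the feet's 4 N/mm, so it is home. Next, corner 2.

>>> servo_tool --pt "0 0 -0.01 0 0 0 0" --pt "0 0 -0.02 0 0 0 0" --pt "0 0 -0.025 0 0 0 0"

```text
time_s: 21.72
eef_pos: [0.552, -0.0467, 0.0546]
tool_rot: [-3.141, -0.003, 1.587]
force: [0.3, 0.5, -0.5]
finger_gap: 0.0001
```

Run:
```python
from h import *
y=np.radians(91);to([*S['p2'],.055],y);to([*S['p2'],.038],y)
```

```text
tool shift [-0.1074  0.0012 -0.0007] rotvec [-0.0004 -0.0026 -0.0012]
tool shift [-0.1074  0.0012  0.0163] rotvec [-0.0004 -0.0026 -0.0012]
```

>>> servo_tool --pt "-0.03 0.0012 0 0 -0.003 -0.001 0" --pt "-0.07 0.0012 0 0 -0.003 -0.001 0" --pt "-0.1074 0.0012 0 0 -0.003 -0.001 0" --pt "-0.1074 0.0012 0.008 0 -0.003 -0.001 0" --pt "-0.1074 0.0012 0.0163 0 -0.003 -0.001 0" --pt "-0.1074 0.0012 0.0163 0 -0.003 -0.001 0"

```text
time_s: 22.48
eef_pos: [0.5545, -0.1521, 0.0369]
tool_rot: [-3.139, -0.001, 1.59]
force: [0.8, -0.2, 0.3]
finger_gap: 0.0
```

>>> servo_tool --pt "0 0 0.0015 0 0 0 0" --pt "0 0 0.003 0 0 0 0" --pt "0 0 0.004 0 0 0 0" --pt "0 0 0.004 0 0 0 0"

```text
time_s: 22.98
eef_pos: [0.555, -0.1515, 0.0339]
tool_rot: [-3.14, -0.002, 1.591]
force: [-1.5, 1.0, 6.4]
finger_gap: 0.0
```

>>> servo_tool --pt "0 0 0.001 0 0 0 0" --pt "0 0 0.002 0 0 0 0" --pt "0 0 0.002 0 0 0 0"

```text
time_s: 23.35
eef_pos: [0.5551, -0.1515, 0.0331]
tool_rot: [-3.14, -0.002, 1.591]
force: [-3.1, -0.3, 10.0]
finger_gap: 0.0001
```

>>> servo_tool --pt "0 0 0.001 0 0 0 0" --pt "0 0 0.002 0 0 0 0" --pt "0 0 0.002 0 0 0 0"

```text
time_s: 23.72
eef_pos: [0.5552, -0.1515, 0.0325]
tool_rot: [-3.14, -0.003, 1.591]
force: [-3.0, -0.4, 11.7]
finger_gap: 0.0
```

>>> servo_tool --pt "0 0 0.001 0 0 0 0" --pt "0 0 0.002 0 0 0 0" --pt "0 0 0.002 0 0 0 0"

```text
time_s: 24.1
eef_pos: [0.5552, -0.1515, 0.032]
tool_rot: [-3.141, -0.004, 1.591]
force: [-3.0, 0.7, 13.0]
finger_gap: -0.0
```

>>> servo_tool --pt "0 0 0.001 0 0 0 0" --pt "0 0 0.002 0 0 0 0" --pt "0 0 0.002 0 0 0 0"

```text
time_s: 24.48
eef_pos: [0.5552, -0.1515, 0.0317]
tool_rot: [-3.141, -0.005, 1.591]
force: [-4.9, 0.6, 13.9]
finger_gap: 0.0001
```

>>> servo_tool --pt "0 0 0.002 0 0 0 0" --pt "0 0 0.0027 0 0 0 0" --pt "0 0 0.0027 0 0 0 0"

```text
time_s: 24.85
eef_pos: [0.5553, -0.1516, 0.031]
tool_rot: [-3.141, -0.006, 1.591]
force: [-4.7, 0.8, 15.0]
finger_gap: -0.0002
```

>>> servo_tool --pt "0 0 0.002 0 0 0 0" --pt "0 0 0.0027 0 0 0 0" --pt "0 0 0.0027 0 0 0 0"

```text
time_s: 25.22
eef_pos: [0.5554, -0.1516, 0.0305]
tool_rot: [-3.141, -0.007, 1.591]
force: [-5.5, 2.0, 16.3]
finger_gap: 0.0002
```

>>> servo_tool --pt "0 0 0.002 0 0 0 0" --pt "0 0 0.003 0 0 0 0" --pt "0 0 0.003 0 0 0 0"

```text
time_s: 25.6
eef_pos: [0.5555, -0.1516, 0.0298]
tool_rot: [-3.141, -0.009, 1.591]
force: [-5.6, 0.6, 19.1]
finger_gap: 0.0002
```

>>> servo_tool --pt "0 0 0.002 0 0 0 0" --pt "0 0 0.003 0 0 0 0" --pt "0 0 0.003 0 0 0 0"

```text
time_s: 25.98
eef_pos: [0.5557, -0.1517, 0.0286]
tool_rot: [3.141, -0.009, 1.591]
force: [-3.9, 0.2, 7.5]
finger_gap: -0.0003
```

>>> servo_tool --pt "0 0 0.001 0 0 0 0" --pt "0 0 0.0015 0 0 0 0" --pt "0 0 0.0015 0 0 0 0"

```text
time_s: 26.35
eef_pos: [0.5557, -0.1517, 0.0283]
tool_rot: [3.141, -0.01, 1.591]
force: [-2.9, 0.5, 11.0]
finger_gap: -0.0004
```

>>> servo_tool --pt "0 0 -0.01 0 0 0 0" --pt "0 0 -0.02 0 0 0 0" --pt "0 0 -0.026 0 0 0 0"

```text
time_s: 26.72
eef_pos: [0.5562, -0.1519, 0.0551]
tool_rot: [3.14, -0.01, 1.591]
force: [0.5, 0.5, 0.3]
finger_gap: -0.0001
```

Run:
```python
from h import *
y=np.radians(91);to([*S['p3'],.055],y);to([*S['p3'],.036],y)
```

```text
tool shift [-0.0019 -0.0912 -0.    ] rotvec [ 0.0016 -0.0097  0.0025]
tool shift [-0.0021 -0.0913  0.019 ] rotvec [ 0.0016 -0.0097  0.0025]
```

Corner 2 clicked at about 19 N and is home. Last, corner 3.

>>> servo_tool --pt "-0.002 -0.03 0 0.002 -0.01 0.0025 0" --pt "-0.002 -0.06 0 0.002 -0.01 0.0025 0" --pt "-0.002 -0.091 0 0.002 -0.01 0.0025 0" --pt "-0.002 -0.091 0.008 0.002 -0.01 0.0025 0" --pt "-0.002 -0.091 0.017 0.002 -0.01 0.0025 0" --pt "-0.002 -0.091 0.019 0.002 -0.01 0.0025 0"

```text
time_s: 27.48
eef_pos: [0.466, -0.1552, 0.0353]
tool_rot: [-3.141, 0.0, 1.589]
force: [-0.7, -0.2, -0.5]
finger_gap: 0.0002
```

>>> servo_tool --pt "0 0 0.0015 0 0 0 0" --pt "0 0 0.003 0 0 0 0" --pt "0 0 0.003 0 0 0 0"

```text
time_s: 27.85
eef_pos: [0.466, -0.1553, 0.0322]
tool_rot: [-3.141, 0.001, 1.589]
force: [0.2, -0.5, 0.0]
finger_gap: -0.0002
```

>>> servo_tool --pt "0 0 0.001 0 0 0 0" --pt "0 0 0.002 0 0 0 0" --pt "0 0 0.002 0 0 0 0"

```text
time_s: 28.22
eef_pos: [0.4661, -0.1553, 0.0303]
tool_rot: [-3.141, 0.0, 1.589]
force: [-0.1, 1.0, 0.9]
finger_gap: 0.0002
```

>>> servo_tool --pt "0 0 0.001 0 0 0 0" --pt "0 0 0.002 0 0 0 0" --pt "0 0 0.002 0 0 0 0"

```text
time_s: 28.6
eef_pos: [0.4661, -0.1553, 0.0287]
tool_rot: [-3.141, -0.0, 1.589]
force: [-2.1, 0.4, 7.7]
finger_gap: -0.0
```

No resistance until the home height (about 30 mm), so corner 3 seems to have clicked already while I pressed corner 2. A slight further press, then I recheck the most doubtful corner, 0.

>>> servo_tool --pt "0 0 0.001 0 0 0 0" --pt "0 0 0.002 0 0 0 0" --pt "0 0 0.002 0 0 0 0"

```text
time_s: 28.98
eef_pos: [0.4662, -0.1553, 0.0276]
tool_rot: [-3.141, -0.001, 1.589]
force: [-3.2, 2.2, 12.0]
finger_gap: 0.0
```

>>> servo_tool --pt "0 0 -0.01 0 0 0 0" --pt "0 0 -0.02 0 0 0 0" --pt "0 0 -0.028 0 0 0 0"

```text
time_s: 29.35
eef_pos: [0.4665, -0.1554, 0.0563]
tool_rot: [-3.141, -0.001, 1.589]
force: [1.5, 0.2, -0.8]
finger_gap: 0.0001
```

Run:
```python
from h import *
y=np.radians(91);to([*S['p0'],.055],y);to([*S['p0'],.033],y)
```

```text
tool shift [ 0.1078 -0.0015  0.0014] rotvec [-0.0002 -0.0008  0.0007]
tool shift [ 0.1078 -0.0015  0.0234] rotvec [-0.0002 -0.0008  0.0007]
```

>>> servo_tool --pt "0.04 -0.0015 0 0 0 0 0" --pt "0.08 -0.0015 0 0 0 0 0" --pt "0.1078 -0.0015 0.001 0 0 0 0" --pt "0.1078 -0.0015 0.012 0 0 0 0" --pt "0.1078 -0.0015 0.02 0 0 0 0" --pt "0.1078 -0.0015 0.0234 0 0 0 0" --pt "0.1078 -0.0015 0.0234 0 0 0 0"

```text
time_s: 30.22
eef_pos: [0.4627, -0.0488, 0.0327]
tool_rot: [-3.141, -0.0, 1.587]
force: [-0.8, -0.5, 0.2]
finger_gap: 0.0001
```

>>> servo_tool --pt "0 0 0.001 0 0 0 0" --pt "0 0 0.002 0 0 0 0" --pt "0 0 0.002 0 0 0 0"

```text
time_s: 30.6
eef_pos: [0.4627, -0.0488, 0.0307]
tool_rot: [-3.141, -0.0, 1.587]
force: [1.5, -0.5, -0.4]
finger_gap: -0.0
```

>>> servo_tool --pt "0 0 0.001 0 0 0 0" --pt "0 0 0.002 0 0 0 0" --pt "0 0 0.002 0 0 0 0"

```text
time_s: 30.98
eef_pos: [0.4629, -0.0488, 0.0291]
tool_rot: [-3.141, -0.001, 1.587]
force: [-1.7, 0.3, 5.3]
finger_gap: -0.0001
```

>>> servo_tool --pt "0 0 0.001 0 0 0 0" --pt "0 0 0.002 0 0 0 0" --pt "0 0 0.002 0 0 0 0"

```text
time_s: 31.35
eef_pos: [0.4629, -0.0488, 0.0278]
tool_rot: [-3.141, -0.001, 1.587]
force: [-2.0, 0.5, 11.6]
finger_gap: -0.0002
```

Corner 0 is home. I'll recheck corner 1 the same way.

>>> servo_tool --pt "0 0 -0.01 0 0 0 0" --pt "0 0 -0.027 0 0 0 0" --pt "0.001 0.04 -0.027 0 0 0 0" --pt "0.003 0.09 -0.027 0 0 0 0" --pt "0.003 0.09 -0.02 0 0 0 0" --pt "0.003 0.09 -0.01 0 0 0 0" --pt "0.003 0.09 -0.004 0 0 0 0" --pt "0.003 0.09 -0.002 0 0 0 0" --pt "0.003 0.09 -0.002 0 0 0 0"

```text
time_s: 32.48
eef_pos: [0.5516, -0.0445, 0.0297]
tool_rot: [-3.139, -0.002, 1.586]
force: [-1.9, -0.6, 3.7]
finger_gap: 0.0002
```

>>> servo_tool --pt "0 0 0.001 0 0 0 0" --pt "0 0 0.002 0 0 0 0" --pt "0 0 0.002 0 0 0 0"

```text
time_s: 32.85
eef_pos: [0.5518, -0.0445, 0.0285]
tool_rot: [-3.139, -0.002, 1.586]
force: [-3.0, 0.6, 7.9]
finger_gap: -0.0001
```

>>> servo_tool --pt "0 0 0.001 0 0 0 0" --pt "0 0 0.002 0 0 0 0" --pt "0 0 0.002 0 0 0 0"

```text
time_s: 33.22
eef_pos: [0.5518, -0.0445, 0.0277]
tool_rot: [-3.139, -0.003, 1.586]
force: [-4.2, 1.0, 11.2]
finger_gap: 0.0004
```

All four contacts fit home height (within about 0.5 mm, slope 4 N/mm). I'll retreat and take a final look.

>>> servo_tool --pt "0 0 -0.02 0 0 0 0" --pt "0 0 -0.07 0 0 0 0" --pt "0 -0.02 -0.12 0 0 0 0" --pt "-0.01 -0.043 -0.17 0 0 0 0" --pt "-0.01 -0.043 -0.2 0 0 0 0" --pt "-0.01 -0.043 -0.2 0 0 0 0" --pt "-0.01 -0.043 -0.2 0 0 0 0"

```text
time_s: 34.1
eef_pos: [0.5092, -0.0554, 0.2269]
tool_rot: [-3.138, -0.003, 1.586]
force: [0.4, 0.3, 0.2]
finger_gap: 0.0002
```

Run:
```python
from h import *
a,P=shoot('w10.png');s=r.sense();print(s['time_s'],s['force'],P[1])
print(board_fit(a,P,.0302,(230,90,420,300)))
Q=proj_wrist([[.4577,-.0267,.0302],[.5577,-.0249,.0302],[.5604,-.1749,.0302],[.4604,-.1767,.0302]],P).round().astype(int);print(Q)
t=[cv2.resize(a[y-14:y+14,x-14:x+14],None,fx=10,fy=10,interpolation=cv2.INTER_CUBIC) for x,y in Q]
cv2.imwrite('pics/w10c.png',np.vstack([np.hstack(t[:2]),np.hstack([t[3],t[2]])]))
```

```text
34.15 [-0.10774833  0.56467324  0.29391687] [ 0.50919123 -0.05538616  0.22691616]
(array([ 0.5093898 , -0.10305452]), np.float32(1.1109543), (116.2008056640625, 161.3304901123047))
[[277 146]
 [368 146]
 [362 265]
 [283 265]]
```

View pics/w10c.png

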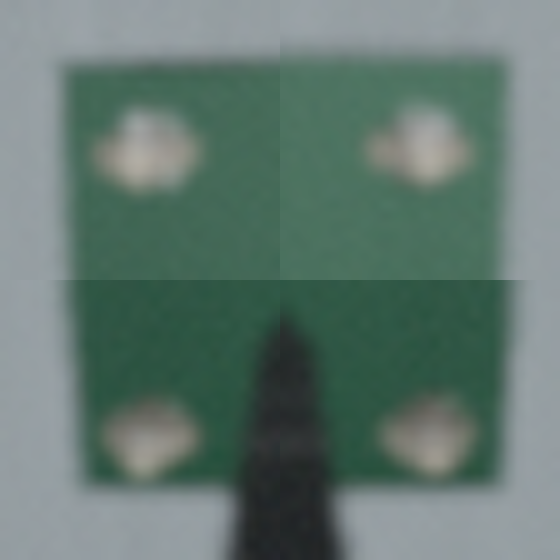

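All four barbs stand wide above their holes, so every corner is clicked through. Corner 2 was the only one not pressed again after its click, and there is time, so I confirm it once.

Run:
```python
from h import *
y=np.radians(91);to([*S['p2'],.10],y);to([*S['p2'],.032],y)
```

```text
tool shift [-0.0996  0.0452  0.1259] rotvec [-0.0046 -0.0029 -0.0019]
tool shift [-0.0998  0.0455  0.1939] rotvec [-0.0046 -0.0029 -0.0019]
```

>>> servo_tool --pt "-0.05 0.025 0.04 -0.0046 -0.003 -0.002 0" --pt "-0.0996 0.0452 0.08 -0.0046 -0.003 -0.002 0" --pt "-0.0996 0.0452 0.126 -0.0046 -0.003 -0.002 0" --pt "-0.0998 0.0455 0.16 -0.0046 -0.003 -0.002 0" --pt "-0.0998 0.0455 0.18 -0.0046 -0.003 -0.002 0" --pt "-0.0998 0.0455 0.19 -0.0046 -0.003 -0.002 0" --pt "-0.0998 0.0455 0.1935 -0.0046 -0.003 -0.002 0" --pt "-0.0998 0.0455 0.1935 -0.0046 -0.003 -0.002 0"

```text
time_s: 35.15
eef_pos: [0.5558, -0.1539, 0.0333]
tool_rot: [3.14, 0.0, 1.589]
force: [-0.3, -0.9, -0.6]
finger_gap: 0.0001
```

>>> servo_tool --pt "0 0 0.001 0 0 0 0" --pt "0 0 0.002 0 0 0 0" --pt "0 0 0.002 0 0 0 0"

```text
time_s: 35.52
eef_pos: [0.5559, -0.1539, 0.0315]
tool_rot: [3.139, 0.0, 1.589]
force: [0.3, 0.2, -0.4]
finger_gap: 0.0002
```

>>> servo_tool --pt "0 0 0.001 0 0 0 0" --pt "0 0 0.002 0 0 0 0" --pt "0 0 0.002 0 0 0 0"

```text
time_s: 35.9
eef_pos: [0.556, -0.1539, 0.0298]
tool_rot: [3.139, 0.0, 1.589]
force: [-0.9, -0.2, 2.6]
finger_gap: -0.0002
```

>>> servo_tool --pt "0 0 0.001 0 0 0 0" --pt "0 0 0.002 0 0 0 0" --pt "0 0 0.002 0 0 0 0"

```text
time_s: 36.28
eef_pos: [0.556, -0.1539, 0.0284]
tool_rot: [3.139, -0.001, 1.588]
force: [-1.6, 0.6, 8.4]
finger_gap: -0.0001
```

>>> servo_tool --pt "0 0 -0.01 0 0 0 0" --pt "0 0 -0.03 0 0 0 0" --pt "0 0 -0.08 0 0 0 0" --pt "0 0 -0.14 0 0 0 0" --pt "0 0 -0.18 0 0 0 0" --pt "0 0 -0.18 0 0 0 0"

```text
time_s: 37.02
eef_pos: [0.5581, -0.1552, 0.2133]
tool_rot: [3.13, 0.001, 1.588]
force: [-0.3, 0.3, -0.2]
finger_gap: 0.0004
```

Corner 2 is also at home level (29.8 mm at 2.6 N, then 4 N/mm). Handing in.

```bash
python3 -c "
from workcell import r
print(r.close_job(), r.sense()['time_s'])"
```

```text
the job is handed in; nothing more can be done
the job is handed in; nothing more can be done
```

The green board is back in the chassis with all four corners clicked onto their posts, and I handed the job in at about 37 s of the 58 s; it returned no verdict. I set the board on the posts with the connector edge away from the transformer, then pressed one corner at a time. The highest force I read was about 19 N, on corner 2, though force is only reported at the end of each move.

- **Home height:** pressing each corner met the board at its home height, within about 0.5 mm. The force then rose at roughly the rubber feet's own 4 N/mm, as it should with the board on its collar.
- **Picture:** the last close crop shows all four barbs spread above their holes.
- **Corner 3:** I never felt its click. It was already at home height when I reached it, so it probably clicked while I pressed corner 2.
- **One disagreement:** the final outline fit put the board centre 2 mm off in y, but a finger hid part of the edge and the fit came out 4 mm short. I trusted the posts seen in their holes instead.
- **Bystanders:** the arm stayed clear of them as far as I could tell. I took no final overview picture to confirm it.

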